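# Clear the tin off the stock bin and hold its lid open for the count

## Task

A red-labelled tin has been left on the lid of the yellow stock bin: lift it off and stand it upright, wholly on the black rubber mat, without dropping it or knocking it over. Then raise the bin's blue lid by its bar handle and hold it open at 45 degrees from shut (in line with the red bead of the wire gauge) so that the cartridges inside can be counted. The lid falls shut by itself, so finish while still holding it there, steady; leave the carton, the paint can and the bottle where they are.

Things in the scene. Friction and masses are not known exactly. Their poses are not given: they have to be found in the camera images.
- bin: Fixed yellow open stock bin, 200 (x) x 240 (y) x 110 mm high, standing on the work surface. Origin: centre of its underside; x points from the front (handle side, towards the robot) to the hinge side, y along the hinge, z up. On its +y side, 13 mm outside the wall, a thin wire quarter-circle gauge of 100 mm radius stands up from the rim, centred on the hinge axis (reaching 210 mm above the work surface); its red bead and red spoke mark 45 degrees.
- lid (a joint): Angle of the blue sheet-steel lid in rad: 0 shut, growing as its front edge rises towards the far side; 0.785 is 45 degrees, stop at 1.3. No detent or stay: it falls shut from any angle. Lid plate 210 x 240 x 6 mm, mass 0.4 to 0.9 kg, its top 117 mm above the work surface when shut; it overhangs the bin's front by 10 mm.
- lid_handle (a point): Middle of the lid's straight round steel bar handle, which is pinched from above across its 12 mm thickness. The bar runs along the hinge direction (the bin's y), 110 mm long with a post 6 mm in radius at each end, its centreline 42 mm above the lid's top face and 170 mm from the hinge axis towards the front (40 mm behind the lid's front edge). The point moves with the lid; its axes are the bin's when shut and turn with the lid.
- lid_hinge (a point): Middle of the lid's hinge axis, 100 mm behind the bin's centre (bin +x) and 110.5 mm above the work surface. The axis runs along the bin's y. At lid angle a the handle point is at bin x = -0.170 cos a + 0.048 sin a, z = 0.170 sin a + 0.048 cos a (m) from this point.
- tin_center (a point): Centre, half-way up, of the loose steel tin with a red label and a white stripe: a plain cylinder 60 mm in diameter and 90 mm high, 0.25 to 0.5 kg. Its own z is its upright axis. It starts standing on the shut lid, behind the handle.
- mat: Black rubber mat, 150 x 150 x 4 mm, fixed flat on the work surface left or right of the bin. Origin: centre of its underside; x and y along its sides.
- carton_center (a point): Bystander: centre of a loose blue glove carton with a white band, 90 x 120 x 70 mm, on the side of the bin opposite the mat.
- can_center (a point): Bystander: centre of a loose paint can with a blue label, 90 mm in diameter, 100 mm high, beyond the bin.
- bottle_center (a point): Bystander: centre of a loose white bottle with a red cap, 60 mm in diameter, 160 mm high, beyond the bin.
Mind the look-alikes: they are no part of the job. What is shaped like the part that bears tin_center but green is not meant.

How it is judged:
By the outcome, as a careful person would: the job done as asked, in the order asked, and still so for the second after the job is handed in, while the arm keeps its last pose, push and grip.
It also fails if it takes over 58 s, if anything falls off the work surface, if the arm or the gripper's body presses on something with over 40 N, if the wrist force passes 120 N, or if a joint passes its speed limit or range.

## Robot

A 7-joint arm with a two-finger parallel gripper is mounted at the origin on the work surface. World frame = base frame: x ahead of the robot, y to its left, z up, the work surface at z = 0. Lengths are in mm, angles in rad, forces in N, time in s.
With the tool pointing down it reaches from about 350 to 900 mm from the base axis. Payload 8.1 kg.
Tool frame: the origin (TCP) lies midway between the tips of the shut fingers; the grasp point (between the pads) lies 19 mm behind it; z points along the fingers, x is the direction in which the jaws open and shut, and the axes are right-handed (so a half turn about z gives the same grasp; the last joint's range is limited). The gripper opens to 92 mm and grips with 3 to 60 N. Pads are 19 mm wide; open, the fingers measure 130 mm over their backs; the gripper's body (75 mm by 190 mm) begins 47 mm behind the grasp point.
Start: joints at [1.021, 0.434, 0.025, 1.573, -0.012, 1.134, -0.075], TCP at [270.031, -563.671, 226.742] pointing down, gripper open.
Joint ranges: [-2.62, 2.62], [-0.44, 2.09], [-1.27, 1.32], [0.08, 2.57], [-1.32, 4.46], [0.12, 2], [-2.74, 2.74]. Speed limits (rad/s): [2.22, 2.22, 3.01, 3.01, 3.14, 3.14, 3.14].

## Interface

Orientations are given as a unit quaternion [w, x, y, z].
In Python, from station import bot, cams, sign_off gives the robot as it stands.
- The arm moves only by the shell command python3 -m pendant 'ROWS'. ROWS is JSON, a list of rows, each a list of 7 numbers: the shift along the tool's x, y, z in cm, then the turn, a rotation vector about the tool's x, y, z in degrees, then the finger opening in cm, from 0 to 9.18. A call has 1 to 20 rows; each row is the pose to reach, as a shift and turn from the pose measured when the call began, along the tool's axes at that moment; what a row does not reach only later rows make up. A row lasts 1/8 s, in which the tool goes at most 62.5 mm and 10.7 degrees, less where a joint would pass 70% of its speed; a pose out of reach is approached as far as the arm can. A call with a gripper value outside its range is refused whole. The fingers move at their own pace and stop on an object; the grip force is fixed at half the most. Time passes only in rows, so rows that repeat a pose let the fingers close. It gives the time, the measured TCP pose, the force and the opening at its end, in the units of the state.
- bot.read_state(): the state, without advancing time (a new reading comes with each control period).
- cams.get_image(name): name is "scene" or "top" or "wrist"; returns a dict with "frame" (420x560x3 uint8, blue, green, red), "K" (3x3 intrinsics, pixels), "world_to_cam" (4x4, takes a point from world to camera coordinates). Camera axes: x right, y up, looking along -z (the intrinsics and any distortion apply to the point x, -y, -z); pixel columns grow to the right and rows downward; lengths in mm; the calibration is good to about 2 mm. A picture is of the moment at which its call begins. There is no depth.
- sign_off(): hands the job in, once; it reports no verdict.
The state is a dict: "time": time; "joint_pos": joint angles; "dq": joint speeds; "joint_torque": joint torques, N m; "tool_pos": TCP position; "orientation": TCP orientation; "wrist_force": force on the tool from outside, world axes, zero at the start; "torque": the same for the moment, N m; "finger_gap": finger opening in mm.
Only numpy, scipy, OpenCV 4.12 (cv2) and the standard library are available. Lean on these libraries where they do the work, as an engineer would, in place of code of your own. Each camera call takes 0.05 s, during which the arm holds its last target. There are 200 camera calls.

## Working session

There is one attempt and no reset: what is moved stays moved. The work goes in short steps, Python scripts to look and compute and a shell command to move; the robot and the scene stay as the last step left them, time stands still between calls to the robot, and variables do not carry over. Pictures are saved under pics/ and viewed, about 8 in all and at most 12, crops included, and the job is handed in when it is done.

```bash
mkdir -p pics; ls; python3 - <<'E'
from station import bot, cams
import cv2,numpy as np
s=bot.read_state();print(s)
for n in("scene","top"):
    d=cams.get_image(n);cv2.imwrite(f"pics/{n}0.png",d["frame"]);np.savez(f"{n}0.npz",**d)
    print(n,{k:(v.tolist() if k!="frame" and hasattr(v,'tolist') else None) for k,v in d.items()})
E
```

```text
pics
{'time': 0.0, 'joint_pos': array([ 1.02135875,  0.43523673,  0.02500549,  1.57410905, -0.01165892,
        1.13399997, -0.07510067]), 'dq': array([-0.00082528,  0.00116193,  0.00109857, -0.00068747,  0.0009123 ,
       -0.00114486, -0.0008393 ]), 'joint_torque': array([-1.55553924e-03, -6.67844796e+01,  9.84540023e-01, -3.14458251e+01,
       -6.05903263e-02,  4.28338966e-02,  1.63851937e-04]), 'tool_pos': array([ 269.79537994, -563.19117808,  225.93217369]), 'orientation': array([-3.82402465e-04,  8.46168437e-01, -5.32914936e-01, -7.06999937e-04]), 'wrist_force': array([ 0.82571893, -0.77267758, -0.20378067]), 'torque': array([0.01907637, 0.00590527, 0.01360779]), 'finger_gap': 91.87337409607444}
scene {'frame': None, 'K': [[513.4129599740044, 0.0, 282.1705399110245], [0.0, 513.4129599740044, 206.89221650280268], [0.0, 0.0, 1.0]], 'world_to_cam': [[0.4046478395985229, 0.9144058588137299, -0.011047681900433407, -252.1582698825322], [-0.5904496321240281, 0.2704760151609102, 0.760402496804998, 289.53587043509515], [0.6983046311122734, -0.3011721278435309, 0.6493581381467025, -1893.3944263999085], [0.0, 0.0, 0.0, 1.0]]}
top {'frame': None, 'K': [[395.5455731896311, 0.0, 276.9259516561406], [0.0, 395.5455731896311, 213.4011495682828], [0.0, 0.0, 1.0]], 'world_to_cam': [[-0.027385712333625394, -0.9996096974940388, -0.005520456127507223, 31.401060347976713], [0.9897457979332864, -0.02788914439530551, 0.140090867290841, -631.9061151417063], [-0.14019015027234308, -0.001627360062680281, 0.9901232617537296, -913.7983050120847], [0.0, 0.0, 0.0, 1.0]]}
```

View pics/scene0.png

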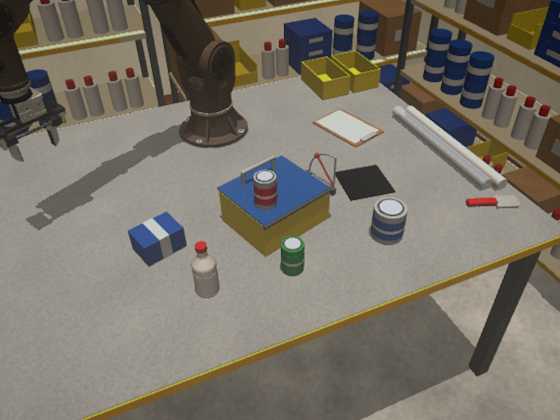

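View pics/top0.png

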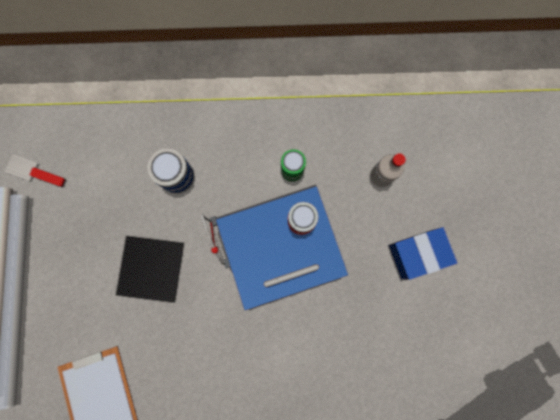

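The scene view shows three candidates: the red-labelled tin on the lid at scene (265,187) / top (303,217), a green look-alike on the table at (292,255) / (293,163), and the bottle's red cap at (201,246) / (399,160). I choose the red one on the lid. The handle is at top (292,276), the mat at (150,268), and the gauge on the bin's left.

```bash
cat > h.py <<'E'
import numpy as np,cv2
def load(n):
    d=np.load(n);return d["frame"],d["K"],d["world_to_cam"]
def back(uv,z,K,T):
    r=np.array([(uv[0]-K[0,2])/K[0,0],-(uv[1]-K[1,2])/K[1,1],-1.]);R=T[:3,:3]
    c=-R.T@T[:3,3];w=R.T@r;return c+w*(z-c[2])/w[2]
def proj(p,K,T):
    q=T[:3,:3]@np.asarray(p,float)+T[:3,3];return np.array([K[0,2]-K[0,0]*q[0]/q[2],K[1,2]+K[1,1]*q[1]/q[2]])
def big(m):
    c=max(cv2.findContours(m.astype(np.uint8),0,1)[0],key=cv2.contourArea);return c
E
python3 - <<'E'
from h import *
f,K,T=load("top0.npz");hsv=cv2.cvtColor(f,cv2.COLOR_BGR2HSV)
def rect(m,z):
    p=cv2.boxPoints(cv2.minAreaRect(big(m)))
    w=np.array([back(q,z,K,T) for q in p]);print(p.round(0).tolist());print(w[:,:2].round(1).tolist(),"c",w.mean(0).round(1),"sides",np.linalg.norm(np.roll(w,-1,0)-w,axis=1).round(1),"ang",[round(float(np.degrees(np.arctan2(*(w[i]-w[i-1])[1::-1]))),1) for i in range(4)])
m=(hsv[...,0]>100)&(hsv[...,0]<125)&(hsv[...,1]>130);m[:,:200]=0;m[:,360:]=0
rect(m,117)
m=hsv[...,2]<45;m[:,:105]=0;m[:,195:]=0;m[:225]=0;m[320:]=0
rect(m,4)
for uv in((303,216),): print("tin",back(uv,207,K,T))
for uv in((266,284),(318,267.5),(292,275.7)): print("handle",back(uv,159,K,T))
for n,z,uv in(("scene",207,(265,176)),):
    f2,K2,T2=load("scene0.npz");print(n,back(uv,z,K2,T2))
a=cv2.resize(f[130:330,100:360],None,fx=3,fy=3,interpolation=2)
b=cv2.resize(f2[130:290,200:400],None,fx=3,fy=3,interpolation=2)
cv2.imwrite("pics/c1.png",a)
E
```

```text
[[216.0, 220.0], [317.0, 186.0], [347.0, 275.0], [245.0, 309.0]]
[[611.7, 151.1], [682.2, -78.5], [482.4, -134.9], [416.1, 88.1]] c [548.1   6.4 117. ] sides [240.2 207.7 232.7 205.5] ang [17.9, -72.9, -164.2, 106.5]
[[117.0, 294.0], [126.0, 235.0], [182.0, 244.0], [173.0, 302.0]]
[[450.3, 413.4], [594.1, 395.0], [568.3, 252.8], [425.6, 274.0]] c [509.6 333.8   4. ] sides [144.9 144.6 144.3 141.6] ang [79.9, -7.3, -100.3, 171.6]
tin [602.80108156 -38.55769378 207.        ]
handle [468.82326272  40.41009207 159.        ]
handle [499.81584    -68.99833886 159.        ]
handle [484.38326219 -14.15921798 159.        ]
scene [604.58279487 -37.75710195 207.        ]
```

View pics/c1.png

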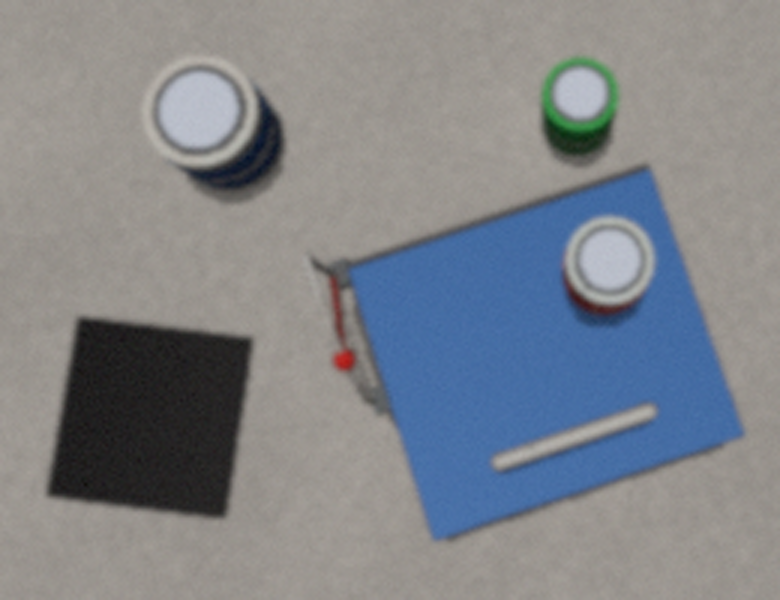

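The crop confirms the choice: the tin with the red rim at crop (607,262) is standing on the lid behind the handle (crop 575,437), and the green one is off the bin. Next I work out the move to a point above the tin, with the jaws along bin x.

```bash
cat >> h.py <<'E'
from scipy.spatial.transform import Rotation as Ro
def plan(*targets):
    """targets: (x,y,z,yaw_deg[,pitch_deg]); prints shift cm + rotvec deg in the tool axes now.
    pitch: extra turn about the tool's own y."""
    from station import bot
    s=bot.read_state();q=s["orientation"];R=Ro.from_quat(np.r_[q[1:],q[0]])
    print("t",round(s["time"],2),"pos",s["tool_pos"].round(1),"toolx yaw",np.degrees(np.arctan2(*R.as_matrix()[1::-1,0])).round(1),"F",s["wrist_force"].round(1),"gap",round(s["finger_gap"],1),"q",s["joint_pos"].round(2))
    for t in targets:
        Rt=Ro.from_euler("z",t[3],degrees=True)*Ro.from_euler("x",180,degrees=True)
        if len(t)>4: Rt=Rt*Ro.from_euler("y",t[4],degrees=True)
        print(t,"->",(R.inv().apply(np.array(t[:3])-s["tool_pos"])/10).round(2),np.degrees((R.inv()*Rt).as_rotvec()).round(1))
E
python3 -c "
from h import *
plan((603,-38,285,16.3))"
```

```text
t 0.1 pos [ 269.8 -563.2  226. ] toolx yaw -64.4 F [ 0.5  0.2 -1.3] gap 91.3 q [ 1.02  0.44  0.02  1.57 -0.01  1.13 -0.08]
(603, -38, 285, 16.3) -> [-32.98 -52.74  -5.86] [ -0.1   0.1 -80.7]
```

```bash
python3 -m pendant '[[0,0,-5.9,0,0,0,9.18],[-3,-5,-5.9,0,0,-8,9.18],[-7,-10,-5.9,0,0,-16,9.18],[-10,-16,-5.9,0,0,-24,9.18],[-13,-21,-5.9,0,0,-32,9.18],[-16.5,-26.5,-5.9,0,0,-40,9.18],[-20,-32,-5.9,0,0,-48,9.18],[-23,-37,-5.9,0,0,-56,9.18],[-26,-42,-5.9,0,0,-64,9.18],[-29.5,-47,-5.9,0,0,-72,9.18],[-33,-52.7,-5.9,0,0,-80.7,9.18],[-33,-52.7,-5.9,0,0,-80.7,9.18],[-33,-52.7,-5.9,0,0,-80.7,9.18],[-33,-52.7,-5.9,0,0,-80.7,9.18]]'; python3 - <<'E'
from h import *
from station import cams
plan((603,-38,163,16.3))
d=cams.get_image("wrist");f=d["frame"];K,T=d["K"],d["world_to_cam"]
np.savez("w1.npz",**d)
for p in((603,-38,207),(484.4,-14.2,159)):
    u=proj(p,K,T);print(u);cv2.circle(f,tuple(int(v) for v in u),4,(0,255,255),-1)
cv2.imwrite("pics/w1.png",f)
E
```

```text
time: 1.85
tool_pos: [602.0, -40.0, 285.2]
orientation: [-0.0, 0.99, 0.14, -0.001]
wrist_force: [-0.1, 0.7, 0.3]
finger_gap: 92.0
t 1.85 pos [602.  -40.  285.2] toolx yaw 16.1 F [-0.1  0.7  0.3] gap 92.0 q [ 0.31  0.41 -0.47  1.51  0.19  1.27  0.09]
(603, -38, 163, 16.3) -> [ 0.16 -0.16 12.22] [-0.   0.1 -0.2]
[278.74527958 218.18236253]
[161.58712633 143.75558735]
```

View pics/w1.png

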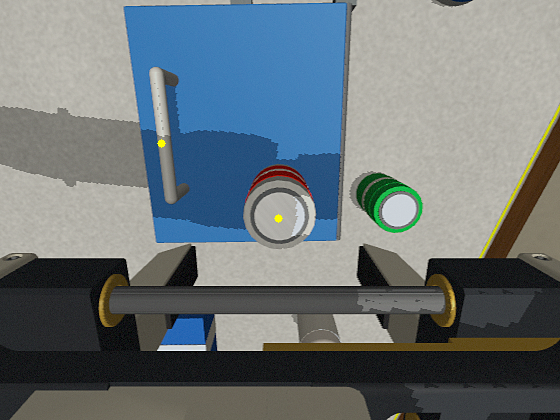

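The wrist view shows the tin's top disc at (279,213), against a prediction of (279,218), so the tin is about 3 mm further towards bin +y. The fingers straddle it centrally. I'll descend and grip.

```bash
python3 -m pendant '[[0.1,-0.4,3,0,0,0,9.18],[0.1,-0.4,6,0,0,0,9.18],[0.1,-0.4,8,0,0,0,9.18],[0.1,-0.4,10,0,0,0,9.18],[0.1,-0.4,12,0,0,0,9.18],[0.1,-0.4,12.3,0,0,0,9.18],[0.1,-0.4,12.3,0,0,0,9.18],[0.1,-0.4,12.3,0,0,0,5],[0.1,-0.4,12.3,0,0,0,5],[0.1,-0.4,12.3,0,0,0,5],[0.1,-0.4,12.3,0,0,0,5],[0.1,-0.4,12.3,0,0,0,5],[0.1,-0.4,12.3,0,0,0,5],[0.1,-0.4,12.3,0,0,0,5]]'; python3 -c "
from h import *
plan()"
```

```text
time: 3.65
tool_pos: [602.0, -35.8, 162.6]
orientation: [-0.0, 0.99, 0.14, -0.0]
wrist_force: [0.8, 0.5, 3.0]
finger_gap: 59.8
t 3.65 pos [602.  -35.8 162.6] toolx yaw 16.1 F [0.8 0.5 3. ] gap 59.8 q [ 0.29  0.5  -0.46  1.68  0.25  1.02  0.03]
```

```bash
python3 -m pendant '[[0,0,-1,0,0,0,5],[0,0,-2.5,0,0,0,5],[0,0,-5,0,0,0,5],[0,0,-8,0,0,0,5],[0,0,-11,0,0,0,5],[0,0,-13.5,0,0,0,5],[0,0,-14,0,0,0,5],[0,0,-14,0,0,0,5]]'; python3 -c "
from h import *
plan((507,342,300,16.1),(507,342,49.6,16.1))"
```

```text
time: 4.65
tool_pos: [601.8, -35.8, 302.4]
orientation: [-0.0, 0.99, 0.14, -0.0]
wrist_force: [0.1, -0.3, -3.8]
finger_gap: 59.4
t 4.65 pos [601.8 -35.8 302.4] toolx yaw 16.1 F [ 0.1 -0.3 -3.8] gap 59.4 q [ 0.3   0.4  -0.48  1.48  0.18  1.31  0.09]
(507, 342, 300, 16.1) -> [  1.39 -38.93   0.25] [-0.  0.  0.]
(507, 342, 49.6, 16.1) -> [  1.41 -38.92  25.29] [-0.  0.  0.]
```

```bash
python3 -m pendant '[[0.1,-2,0,0,0,0,5],[0.2,-5,0,0,0,0,5],[0.3,-9,0,0,0,0,5],[0.5,-13,0,0,0,0,5],[0.6,-17,0,0,0,0,5],[0.8,-21,0,0,0,0,5],[0.9,-25,0,0,0,0,5],[1.1,-29,0,0,0,0,5],[1.2,-33,0,0,0,0,5],[1.4,-36.5,0,0,0,0,5],[1.4,-38.5,0,0,0,0,5],[1.4,-38.9,0.2,0,0,0,5],[1.4,-38.9,0.2,0,0,0,5]]'; python3 -m pendant '[[0,0,2,0,0,0,5],[0,0,5,0,0,0,5],[0,0,9,0,0,0,5],[0,0,13,0,0,0,5],[0,0,17,0,0,0,5],[0,0,20,0,0,0,5],[0,0,22,0,0,0,5],[0,0,23,0,0,0,5],[0,0,23,0,0,0,5],[0,0,23,0,0,0,5]]'; python3 - <<'E'
from h import *
from station import cams
plan((507,342,49.6,16.1))
d=cams.get_image("scene");cv2.imwrite("pics/s2.png",cv2.resize(d["frame"][100:280,180:420],None,fx=3,fy=3))
E
```

```text
time: 6.28
tool_pos: [507.5, 340.6, 300.0]
orientation: [0.001, 0.99, 0.14, -0.001]
wrist_force: [0.2, -0.3, -3.7]
finger_gap: 59.5
time: 7.52
tool_pos: [507.9, 340.8, 71.1]
orientation: [0.0, 0.99, 0.14, 0.0]
wrist_force: [0.3, 0.4, -3.6]
finger_gap: 59.5
t 7.53 pos [507.9 340.8  71.1] toolx yaw 16.1 F [ 0.3  0.4 -3.6] gap 59.5 q [-0.33  0.63 -0.51  1.74  0.39  0.87 -0.74]
(507, 342, 49.6, 16.1) -> [-0.06 -0.14  2.15] [ 0. -0. -0.]
```

View pics/s2.png

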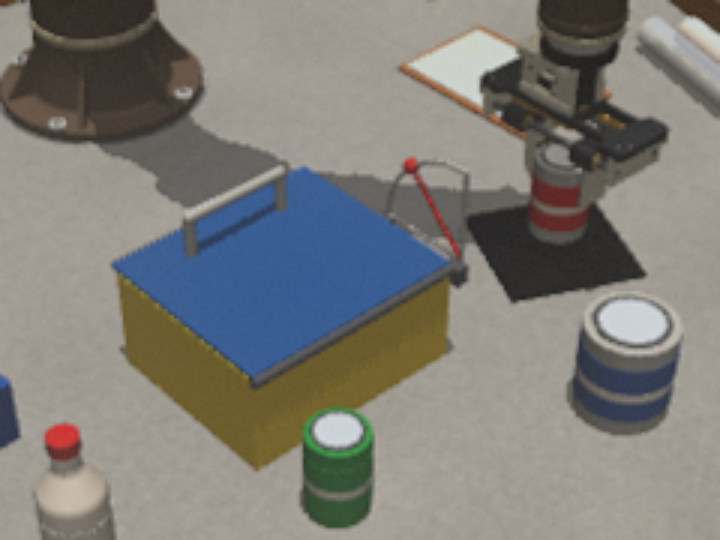

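The tin hangs upright over the middle of the mat (crop 558,240), still about 20 mm up. I'll lower it gently until the force shows contact.

```bash
python3 -m pendant '[[0,0,0.5,0,0,0,5],[0,0,1,0,0,0,5],[0,0,1.4,0,0,0,5],[0,0,1.7,0,0,0,5],[0,0,1.9,0,0,0,5],[0,0,2.0,0,0,0,5],[0,0,2.1,0,0,0,5],[0,0,2.15,0,0,0,5],[0,0,2.15,0,0,0,5],[0,0,2.15,0,0,0,5]]'
```

```text
time: 8.82
tool_pos: [507.9, 340.9, 50.2]
orientation: [0.0, 0.99, 0.14, 0.0]
wrist_force: [-1.4, -2.4, 5.4]
finger_gap: 59.1
```

```bash
python3 -m pendant '[[0,0,0,0,0,0,6.4],[0,0,0,0,0,0,6.8],[0,0,0,0,0,0,7.5],[0,0,0,0,0,0,9.18],[0,0,0,0,0,0,9.18],[0,0,0,0,0,0,9.18],[0,0,-1,0,0,0,9.18],[0,0,-3,0,0,0,9.18],[0,0,-7,0,0,0,9.18],[0,0,-12,0,0,0,9.18],[0,0,-17,0,0,0,9.18],[0,0,-22,0,0,0,9.18],[0,0,-25,0,0,0,9.18],[0,0,-25,0,0,0,9.18]]'; python3 - <<'E'
from h import *
plan((483.6,-11,300,16.3),(483.6,-11,200,16.3))
E
```

```text
time: 10.58
tool_pos: [508.3, 342.2, 304.7]
orientation: [-0.002, 0.99, 0.14, 0.003]
wrist_force: [1.0, -0.2, -0.7]
finger_gap: 91.6
t 10.57 pos [508.3 342.2 304.7] toolx yaw 16.1 F [ 1.  -0.2 -0.7] gap 91.6 q [-0.28  0.43 -0.59  1.45  0.24  1.33 -0.61]
(483.6, -11, 300, 16.3) -> [-12.16  33.25   0.31] [-0.1 -0.4 -0.2]
(483.6, -11, 200, 16.3) -> [-12.23  33.27  10.31] [-0.1 -0.4 -0.2]
```

```bash
python3 -m pendant '[[-1,3,0,0,0,0,9.18],[-3,8,0,0,0,0,9.18],[-5,13,0,0,0,0,9.18],[-7,18,0,0,0,0,9.18],[-9,23,0,0,0,0,9],[-10.5,28,0,0,0,0,8],[-11.5,31,0.3,0,-0.4,0,7],[-12.2,33.2,1,0,-0.4,-0.2,6],[-12.2,33.2,3,0,-0.4,-0.2,6],[-12.2,33.2,5,0,-0.4,-0.2,6],[-12.2,33.2,5,0,-0.4,-0.2,6],[-12.2,33.2,5,0,-0.4,-0.2,6]]'; python3 - <<'E'
from h import *
from station import cams
plan((483.6,-11,140,16.3))
d=cams.get_image("wrist");f=d["frame"];K,T=d["K"],d["world_to_cam"];np.savez("w2.npz",**d)
for p in((483.6,-11,159),): print(proj(p,K,T))
cv2.imwrite("pics/w3.png",f)
d=cams.get_image("top");cv2.imwrite("pics/t3.png",d["frame"])
E
```

```text
time: 12.08
tool_pos: [483.5, -10.2, 253.8]
orientation: [-0.001, 0.99, 0.142, 0.0]
wrist_force: [1.2, 1.1, 0.5]
finger_gap: 59.8
t 12.07 pos [483.5 -10.2 253.8] toolx yaw 16.3 F [1.2 1.1 0.5] gap 59.8 q [ 0.32  0.22 -0.48  1.84  0.11  1.11  0.08]
(483.6, -11, 140, 16.3) -> [-1.000e-02  1.000e-01  1.138e+01] [-0.1 -0.   0. ]
[276.63100235 214.95748087]
```

View pics/w3.png

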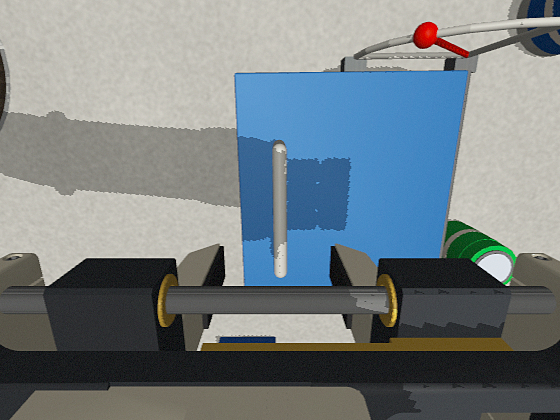

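The wrist view shows the bar running straight from (280,148) to (280,272), with its middle at (280,210). The prediction was (277,215), so I correct by +3 mm in tool x and −3 mm in tool y. The jaws are aligned and straddle it; descend and pinch.

```bash
python3 -m pendant '[[0.3,-0.3,2,0,0,0,6],[0.3,-0.3,5,0,0,0,6],[0.3,-0.3,8,0,0,0,6],[0.3,-0.3,10,0,0,0,6],[0.3,-0.3,11.3,0,0,0,6],[0.3,-0.3,11.4,0,0,0,6],[0.3,-0.3,11.4,0,0,0,4],[0.3,-0.3,11.4,0,0,0,2.5],[0.3,-0.3,11.4,0,0,0,1.5],[0.3,-0.3,11.4,0,0,0,0.4],[0.3,-0.3,11.4,0,0,0,0.4],[0.3,-0.3,11.4,0,0,0,0.4],[0.3,-0.3,11.4,0,0,0,0.4],[0.3,-0.3,11.4,0,0,0,0.4]]'; python3 - <<'E'
from h import *
plan()
# relative arc in tool axes: x=bin x, z=-up; tool tilt t (about tool y) pivots about grasp point 19 behind TCP
for a in range(5,50,5):
    r=np.radians(a);dx=-170*np.cos(r)+48*np.sin(r)+170;dz=170*np.sin(r)+48*np.cos(r)-48
    print(a,(dx/10).round(2),(-dz/10).round(2))
E
```

```text
time: 13.92
tool_pos: [485.0, -6.6, 140.0]
orientation: [-0.001, 0.99, 0.142, -0.0]
wrist_force: [-4.7, -1.1, 4.4]
finger_gap: 10.9
t 13.93 pos [485.   -6.6 140. ] toolx yaw 16.3 F [-4.7 -1.1  4.4] gap 10.9 q [ 0.27  0.35 -0.46  1.98  0.2   0.85 -0.02]
5 0.48 -1.46
10 1.09 -2.88
15 1.82 -4.24
20 2.67 -5.52
25 3.62 -6.73
30 4.68 -7.86
35 5.83 -8.88
40 7.06 -9.8
45 8.37 -10.61
```

Pinched, with a gap of 10.9 mm on the bar. I'll lift along the arc to about 20° with the tool kept vertical, then check.

```bash
python3 -m pendant '[[0.1,0,-0.3,0,0,0,0.4],[0.22,0,-0.73,0,0,0,0.4],[0.48,0,-1.46,0,0,0,0.4],[0.77,0,-2.17,0,0,0,0.4],[1.09,0,-2.88,0,0,0,0.4],[1.44,0,-3.57,0,0,0,0.4],[1.82,0,-4.24,0,0,0,0.4],[2.23,0,-4.89,0,0,0,0.4],[2.67,0,-5.52,0,0,0,0.4],[2.67,0,-5.52,0,0,0,0.4],[2.67,0,-5.52,0,0,0,0.4]]'; python3 - <<'E'
from h import *
plan()
E
```

```text
time: 15.3
tool_pos: [509.3, 0.8, 195.3]
orientation: [-0.001, 0.99, 0.142, -0.002]
wrist_force: [-9.0, -0.9, 1.0]
finger_gap: 10.6
t 15.3 pos [509.3   0.8 195.3] toolx yaw 16.3 F [-9.  -0.9  1. ] gap 10.6 q [ 0.27  0.33 -0.47  1.86  0.17  1.    0.01]
```

```bash
python3 -m pendant '[[0.2,0,-0.3,0,0,0,0.4],[0.47,0,-0.62,0,0,0,0.4],[0.95,0,-1.21,0,0,0,0.4],[1.47,0,-1.79,0,0,0,0.4],[2.01,0,-2.34,0,0,0,0.4],[2.57,0,-2.86,0,0,0,0.4],[3.16,0,-3.36,0,0,0,0.4],[3.76,0,-3.83,0,0,0,0.4],[4.39,0,-4.28,0,0,0,0.4],[5.03,0,-4.7,0,0,0,0.4],[5.7,0,-5.09,0,0,0,0.4],[5.7,0,-5.09,0,0,0,0.4],[5.7,0,-5.09,0,0,0,0.4]]'; python3 - <<'E'
from h import *
from station import cams
plan()
for n in("scene","top","wrist"):
    d=cams.get_image(n);np.savez(f"{n}4.npz",**d)
    f=d["frame"]
    if n=="scene": f=cv2.resize(f[100:280,180:420],None,fx=3,fy=3,interpolation=2)
    cv2.imwrite(f"pics/{n}4.png",f)
E
```

```text
time: 16.92
tool_pos: [564.2, 17.4, 248.0]
orientation: [-0.001, 0.99, 0.142, -0.001]
wrist_force: [-11.3, -1.6, 12.1]
finger_gap: 11.0
t 16.93 pos [564.2  17.4 248. ] toolx yaw 16.3 F [-11.3  -1.6  12.1] gap 11.0 q [ 0.22  0.37 -0.47  1.66  0.18  1.16 -0.01]
```

View pics/scene4.png

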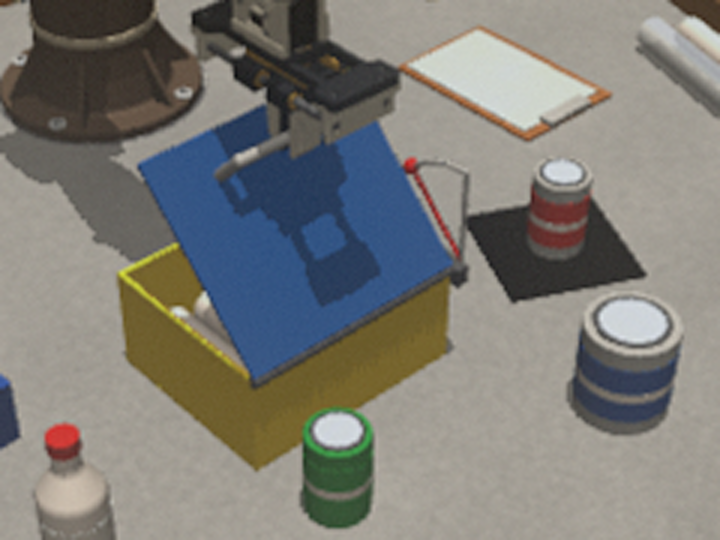

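View pics/wrist4.png

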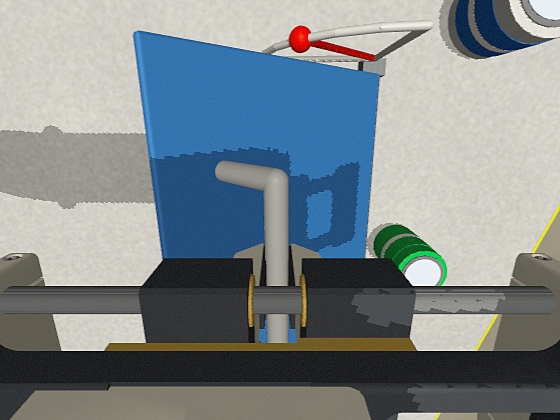

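The scene view shows the lid open along the red spoke, cartridges visible, and the tin upright in the middle of the mat (crop 558,210). The wrist view shows the bar held between the pads, with the lid's +y front corner at (135,31). Now I fit the lid angle from the corner pixels.

```bash
python3 - <<'E'
from h import *
from scipy.optimize import least_squares
S=load("scene4.npz")[1:];W=load("wrist4.npz")[1:]
c=lambda u,v:(u/3+180-.33,v/3+100-.33)
def pt(b,a,r,y,n=6.5):
    bx=-r*np.cos(a)+n*np.sin(a);z=110.5+r*np.sin(a)+n*np.cos(a);k=np.radians(b[2])
    return (b[0]+bx*np.cos(k)-y*np.sin(k),b[1]+bx*np.sin(k)+y*np.cos(k),z)
# (cam, pixel, r, y, open?)
obs=[(S,c(115,265),210,-120,0),(S,c(308,168),210,120,0),(S,c(452,262),0,120,0),
 (S,c(140,163),210,-120,1),(S,c(378,122),210,120,1),(W,(135,31),210,120,1)]
def res(p): return np.ravel([proj(pt(p,p[3] if o else 0.,r,y),*C)-uv for C,uv,r,y,o in obs])
for w in (obs,obs[:5]):
    obs=w;s=least_squares(res,[647,34,16.3,.785],x_scale=[100,100,10,1],loss="soft_l1");print(s.x.round(2),np.degrees(s.x[3]).round(2),s.fun.round(1))
from station import bot
q=bot.read_state();print(q["tool_pos"],q["dq"].round(3))
p=s.x;k=np.radians(p[2])
for t in((485,-6.6,140+19),(564.2,17.4,248+19)):
    v=np.array(t)-[p[0],p[1],110.5];bx=v[0]*np.cos(k)+v[1]*np.sin(k)
    print("handle angle",np.degrees(np.arctan2(v[2],-bx)-np.arctan2(48,170)).round(2),np.hypot(bx,v[2]).round(1),"(177)")
E
```

```text
[651.02  40.98  16.9    0.74] 42.36 [ -0.3  -1.    0.2  -1.2   1.4  -0.5  -0.3   0.8  -9.8 -18.3   0.2   0. ]
[656.68  34.37  15.74   0.82] 46.77 [ -1.1  -0.3   0.6   0.1   0.8   1.7   0.7   0.1  -6.8 -18.7]
[564.12719599  17.32716908 247.99462966] [ 0.001  0.001 -0.001 -0.    -0.001 -0.002 -0.   ]
handle angle -0.39 182.9 (177)
handle angle 43.35 182.4 (177)
```

```bash
python3 - <<'E'
from h import *
from scipy.optimize import least_squares
S=load("scene4.npz")[1:];W=load("wrist4.npz")[1:];T0=load("top0.npz")[1:]
c=lambda u,v:(u/3+180-.33,v/3+100-.33)
def pt(b,a,r,y,n=6.5):
    bx=-r*np.cos(a)+n*np.sin(a);z=110.5+r*np.sin(a)+n*np.cos(a);k=np.radians(b[2])
    return (b[0]+bx*np.cos(k)-y*np.sin(k),b[1]+bx*np.sin(k)+y*np.cos(k),z)
base=[(S,c(115,265),210,-120,0),(S,c(308,168),210,120,0),(S,c(452,262),0,120,0),(S,c(255,378),0,-120,0)]
top=[(T0,uv,r,y,0) for uv,r,y in(((216,220),0,120),((317,186),0,-120),((347,275),210,-120),((245,309),210,120))]
A=[(S,c(140,163),210,-120,1)];B=[(W,(135,31),210,120,1),(W,(380,75),0,120,1)]
for n,obs in(("scene",base+A),("scene+top",base+top+A),("all",base+top+A+B),("top+wrist",top+B),("scene+wrist",base+B)):
    res=lambda p:np.ravel([proj(pt(p,p[3] if o else 0.,r,y),*C)-uv for C,uv,r,y,o in obs])
    s=least_squares(res,[647,34,16.3,.785],x_scale=[100,100,10,1],loss="soft_l1");print(n,s.x[:3].round(1),np.degrees(s.x[3]).round(2),s.fun.round(1))
    # edge-slope check, independent of position: image of +y lid edge in scene vs angle
for a in(43,44,45,46,47):
    P=[proj(pt((651,35,16.3),np.radians(a),r,120),*S) for r in(0,150)];Q=[proj(pt((651,35,16.3),np.radians(a),r,-120),*S) for r in(0,210)]
    d=P[1]-P[0];e=Q[1]-Q[0];print(a,np.degrees(np.arctan2(*d)).round(2),np.degrees(np.arctan2(*e)).round(2))
f=load("scene4.npz")[0];hsv=cv2.cvtColor(f,cv2.COLOR_BGR2HSV)
b=(hsv[...,0]>100)&(hsv[...,0]<125)&(hsv[...,1]>110)
def line(rows,side):
    pts=[]
    for r in rows:
        x=np.where(b[r,215:335])[0]+215
        pts.append((x.max() if side else x.min(),r))
    v=cv2.fitLine(np.float32(pts),cv2.DIST_HUBER,0,.01,.01).ravel();return np.degrees(np.arctan2(v[0],v[1]))
print("meas +y",line(range(150,184),1)%180-180,"-y",line(range(160,220),0)%180-180)
E
```

```text
scene [653.   38.3  16.8] 44.76 [-0.9 -0.4 -0.2 -0.7  0.9  0.2 -0.1  0.1  0.3  0.5]
scene+top [650.1  37.3  16.7] 45.2 [-1.5 -1.  -0.8 -1.1  0.1 -0.3 -1.  -0.6 -0.9 -1.9 -0.4 -1.   1.  -0.7
 -1.5  0.5 -0.2 -0.3]
all [648.6  38.7  16.8] 44.16 [-1.3 -1.3 -0.7 -1.5  0.3 -0.7 -0.7 -1.  -1.5 -1.2 -1.  -0.4  0.5 -0.2
 -2.   1.2 -0.5 -0.3  0.2  0.3  0.1 -0.2]
top+wrist [648.2  38.2  16.7] 44.36 [-1.3 -1.1 -0.8 -0.2  0.6  0.2 -1.9  1.4  0.1  0.2 -0.3  0.2]
scene+wrist [648.9  39.1  16.8] 43.94 [-1.1 -1.3 -0.6 -1.4  0.4 -0.7 -0.5 -1.   0.1  0.2  0.5 -0.5]
43 -151.44 -151.32
44 -152.02 -151.76
45 -152.59 -152.2
46 -153.17 -152.64
47 -153.74 -153.09
meas +y -152.15201 -y -151.38599
```

```bash
python3 - <<'E'
from h import *
from station import bot
F,*S=load("scene4.npz");hsv=cv2.cvtColor(F,cv2.COLOR_BGR2HSV)
m=((hsv[...,0]<8)|(hsv[...,0]>172))&(hsv[...,1]>120);m[:150]=0;m[188:]=0;m[:,:310]=0;m[:,:][:,340:]=0
ys,xs=np.where(m);bead=(xs[ys<160].mean(),ys[ys<160].mean());print("bead",bead,len(xs))
k=m.copy();k[:161]=0;ys,xs=np.where(k)
v=cv2.fitLine(np.float32(np.c_[xs,ys]),cv2.DIST_HUBER,0,.01,.01).ravel();print("spoke meas",np.degrees(np.arctan2(v[0],v[1])))
b=np.array([649.5,38,0]);kk=np.radians(16.7)
def g(a,r):
    a=np.radians(a);bx=-r*np.cos(a);return proj((b[0]+bx*np.cos(kk)-133*np.sin(kk),b[1]+bx*np.sin(kk)+133*np.cos(kk),110.5+r*np.sin(a)),*S)
for a in(44,45,46): print(a,g(a,100),np.degrees(np.arctan2(*(g(a,90)-g(a,10)))))
s=bot.read_state();print(s["wrist_force"],s["torque"],s["finger_gap"])
E
```

```text
bead (np.float64(316.55555555555554), np.float64(155.16666666666666)) 55
spoke meas 27.220896
44 [316.9565051  155.14495097] -151.79063805149792
45 [317.27201911 154.96555937] -152.37464987881086
46 [317.59324978 154.79543763] -152.95965893230934
[-11.50991609  -0.41287838  11.9979987 ] [-0.07540821  2.29165843  0.09935757] 10.639846326814546
```

The estimates put the lid at about 44.2°, slightly under the spoke. I'll nudge it +0.8°, relieving a little radial load at the same time, and hold.

```bash
python3 -m pendant '[[0.1,0,-0.1,0,0,0,0.4],[0.18,0,-0.18,0,0,0,0.4],[0.18,0,-0.18,0,0,0,0.4],[0.18,0,-0.18,0,0,0,0.4],[0.18,0,-0.18,0,0,0,0.4],[0.18,0,-0.18,0,0,0,0.4]]'; python3 - <<'E'
from h import *
from station import cams
plan()
for n in("scene","wrist"):
    d=cams.get_image(n);np.savez(f"{n}5.npz",**d);f=d["frame"]
    if n=="wrist":cv2.imwrite(f"pics/{n}5.png",cv2.resize(f[0:260,100:480],None,fx=2,fy=2,interpolation=2))
F=load("scene5.npz")[0];hsv=cv2.cvtColor(F,cv2.COLOR_BGR2HSV)
b=(hsv[...,0]>100)&(hsv[...,0]<125)&(hsv[...,1]>110)
for rows,side in((range(150,184),1),(range(160,220),0)):
    pts=[((np.where(b[r,215:335])[0]+215)[-1 if side else 0],r) for r in rows]
    v=cv2.fitLine(np.float32(pts),cv2.DIST_HUBER,0,.01,.01).ravel();print(side,np.degrees(np.arctan2(v[0],v[1]))%180-180)
E
```

```text
time: 17.82
tool_pos: [566.0, 17.8, 249.4]
orientation: [-0.001, 0.99, 0.142, -0.001]
wrist_force: [3.5, 1.4, -15.3]
finger_gap: 11.0
t 17.82 pos [566.   17.8 249.4] toolx yaw 16.3 F [  3.5   1.4 -15.3] gap 11.0 q [ 0.22  0.37 -0.47  1.65  0.18  1.16 -0.01]
1 -152.39482
0 -151.68991
```

View pics/wrist5.png

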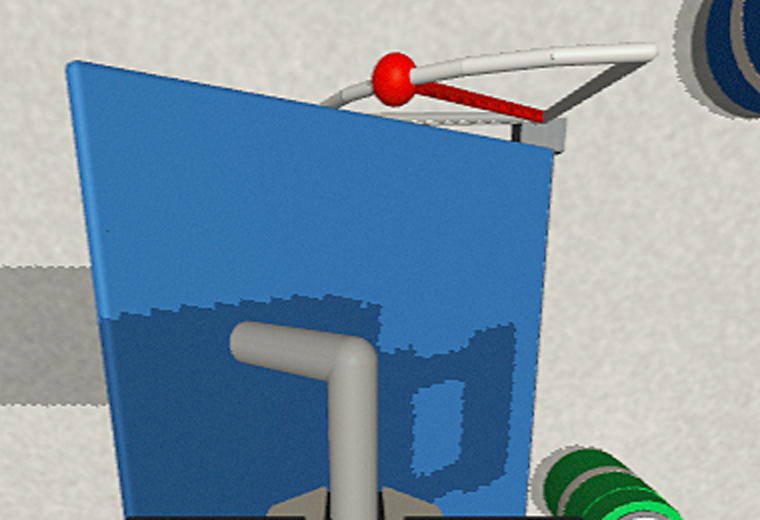

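```bash
python3 - <<'E'
from h import *
from scipy.optimize import least_squares
from station import bot
S=load("scene5.npz")[1:];W=load("wrist5.npz")[1:];T0=load("top0.npz")[1:]
c=lambda u,v:(u/3+180-.33,v/3+100-.33)
def pt(b,a,r,y,n=6.5):
    bx=-r*np.cos(a)+n*np.sin(a);z=110.5+r*np.sin(a)+n*np.cos(a);k=np.radians(b[2])
    return (b[0]+bx*np.cos(k)-y*np.sin(k),b[1]+bx*np.sin(k)+y*np.cos(k),z)
base=[(S,c(115,265),210,-120,0),(S,c(308,168),210,120,0),(S,c(452,262),0,120,0),(S,c(255,378),0,-120,0)]
B=[(W,(134.5,31.5),210,120,1),(W,(376.5,74.7),0,120,1),(W,(297.2,39.5),100,133,2),(S,(316.6,155.2),100,133,2)]
for o_ in(base+B,B):
    def res(p): return np.ravel([proj(pt(p,[0,p[3],p[4]][o],r,y,0 if o==2 else 6.5),*C)-uv for C,uv,r,y,o in o_])
    s=least_squares(res,[647,34,16.3,.785,.785],x_scale=[100,100,10,1,1],loss="soft_l1");print(s.x[:3].round(1),"lid",np.degrees(s.x[3]).round(2),"gauge",np.degrees(s.x[4]).round(2),s.fun.round(1))
q=bot.read_state();print(q["time"],q["wrist_force"],abs(q["dq"]).max())
E
```

```text
[648.9  39.8  17.3] lid 44.98 gauge 45.35 [-1.2 -1.  -0.9 -1.4  0.4 -0.9  0.  -0.9 -0.  -0.1  0.7 -0.8  0.   1.3
  0.8 -0.7]
[648.5  39.4  17.2] lid 45.28 gauge 45.72 [-0.1 -0.2  0.1 -0.5  0.1  1.5  0.7 -0.8]
17.925 [  5.12591979   1.83825465 -14.74874091] 0.00171240020988769
```

The lid is within about 0.5° of the gauge bead and steady. Handing in.

```bash
python3 -c "
from station import sign_off
print(sign_off())"
```

```text
the job is handed in; nothing more can be done
None
```

The red-labelled tin now stands upright near the middle of the black mat. I then raised the blue lid by its bar handle to about 45° and handed the job in at about 18 s, still holding it.

- **Lid angle:** the last camera fits put the lid at 45.0–45.3° and the gauge bead at 45.4–45.7°, so the lid sits about 0.4° below the bead. Before a small final nudge, the fits ranged from 43.9° to 45.2°. Comparing the lid's edge with the red spoke also read it about 0.4° low after the nudge. I'd put the uncertainty at about 1°.
- **Grip:** the pads were closed on the bar, the wrist force was about 16 N, and the joints were practically still (0.002 rad/s). In the moves I read, the wrist force never went above about 17 N.
- **Tin:** it touched down gently, at about 5 N. A later scene view showed it upright and well inside the mat.
- **Bystanders:** in the scene view with the lid up, the paint can, bottle and green tin looked unmoved. The carton was only partly in that view. I did not measure their positions afterwards.

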